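# Stop down the iris of a gem viewing stand

### The job

Set the iris of the gem viewing stand by pushing the peg on its ring's lever with the outside of your fingers: first push it round to the fully open stop (the end of the scale with the long lines), then push it back until the lever's pointer stands in the middle of the gap of the brass fork on the scale's rim, and move clear. Only push: do not grip the peg, do not shift the fork or the stone on the stage, and leave everything else on the bench where it is.

Things in the scene. Friction and masses are not known exactly. Their poses are not given: they have to be found in the camera images.
- stand: gem viewing stand, fixed to the bench: round grey housing with a black scale disc (216 mm across, top 45 mm above the bench), on it a turning ring (132 mm across, top 55 mm up) around a fixed white stage (100 mm across, top 57 mm up). Origin on the ring's axis at bench height, z up along it. Place and yaw vary. A low lamp box (36 mm high) juts from its rear (+x) side
- lever (a joint): angle of the iris ring and its lever, rad: 0 = closed stop, 2.2 = open stop; grows counter-clockwise seen from above. The lever points along angle 2.04 + this value, counter-clockwise from the stand's x axis. Friction holds it wherever it is left (2 to 3 N at the peg moves it; it does not spring back or coast)
- peg (a point): centre of the upright round steel peg near the end of the ring's lever: 14 mm diameter, from 55 to 95 mm above the bench, 85 mm from the ring's axis; this point is 75 mm up. It is what the fingers push. x axis: radially outward along the lever
- pointer (a point): outer end of the lever's narrow pointer (4 mm wide), 104 mm from the ring's axis, 52 mm up, straight outward from the peg; x axis radially outward. It passes freely over the fork
- fork (a point): middle of the gap of the brass fork marker on the scale disc's rim: two prongs 5 mm wide, clear gap 16 mm, opening toward the axis. This point is 104 mm from the axis, 47 mm up; x axis radially outward. The prongs are 49 mm high; behind them, 115 mm from the axis, is a screw head 10 mm across, 57 mm high. The marker is held by friction (about 5 N shifts it)
- open_end (a point): open end of the scale, 104 mm from the axis, 45 mm up: the pointer is over this point when the lever is at the open stop. The white scale lines on the disc grow from 5 mm long at the closed end to 31 mm long here. A small stop screw, 54 mm high, stands just beyond either end of the lever's travel
- stone: amber cut stone, 22 mm across, 11 mm tall, loose on the viewing stage near its middle; origin at its underside
- jar: glass jar with steel lid, 42 mm across, 48 mm tall; loose bystander, origin at its underside
- tweezers: steel tweezers lying flat, 130 mm long, 6 mm thick; loose bystander, origin at its underside
- loupe: folding loupe lying flat, 70 mm long, 14 mm thick, origin under its lens; loose bystander, origin at its underside
- pliers: pliers lying flat, 145 mm long, 12 mm thick; loose bystander, origin at its underside
- band: plain finger ring lying flat, 22 mm across, 6 mm tall; loose bystander, origin at its underside
- ringbox: closed ring box, 48 x 48 x 39 mm; loose bystander, origin at its underside
- punch: short steel punch standing upright, 26 mm across, 44 mm tall; loose bystander, origin at its underside

How it is judged:
By the outcome, as a careful person would: the job done as asked, in the order asked, and still so for the second after the job is handed in, with the robot touching nothing.
It also fails if it takes over 58 s, if anything falls off the work surface, if the arm or the gripper's body presses on something with over 40 N, if the wrist force passes 120 N, or if a joint passes its speed limit or range.

### The arm

A 6-joint arm with a two-finger parallel gripper is mounted at the origin on the work surface. World frame = base frame: x ahead of the robot, y to its left, z up, the work surface at z = 0. Lengths are in mm, angles in rad, forces in N, time in s.
With the tool pointing down it reaches from about 300 to 775 mm from the base axis. Payload 14.6 kg.
Tool frame: the origin (TCP) lies midway between the tips of the shut fingers; the grasp point (between the pads) lies manip.grasp_offset behind it (manip.grasp_offset is the distance from the TCP to the grasp point, in mm); z points along the fingers, y is the direction in which the jaws open and shut (so a half turn about z gives the same grasp; the last joint's range is limited). The gripper opens to 94 mm and grips with 3 to 60 N. Pads are 16 mm wide; open, the fingers measure 119 mm over their backs; the gripper's body (75 mm by 177 mm) begins 78 mm behind the grasp point.
Start: joints at [-1.279, 0.3, 1.521, -0, 1.321, -0.067], TCP at [193.126, -514.968, 205.446] pointing down, gripper open.
Joint ranges: [-3.03, 3.03], [-0.79, 2.21], [0.23, 2.52], [-1.04, 4.18], [0, 3.07], [-2.55, 2.55]. Speed limits (rad/s): [2.22, 2.22, 2.57, 3.14, 3.14, 3.14].

### API

Orientations are given as [roll, pitch, yaw] about the fixed x, y, z axes, in that order (R = Rz(yaw) Ry(pitch) Rx(roll)).
In Python, from cell import monitor, vision, order, manip gives the robot as it stands.
- The arm moves only by the shell command python3 -m jog 'ROWS' [FORCE]. ROWS is JSON, a list of rows, each a list of 7 numbers: the shift along the tool's x, y, z in cm, then the turn, a rotation vector about the tool's x, y, z in rad, then the opening in per cent of the stroke, from 0 (shut) to 100 (fully open). In form: [[tx, ty, tz, rx, ry, rz, jaw], ...]. A call has 1 to 8 rows; each row shifts and turns the commanded pose from where the row before left it, along the tool's axes as they then stand; what a row does not reach is not made up. A row lasts 1/10 s, in which the tool goes at most 50 mm and 8.59 degrees, less where a joint would pass 70% of its speed; a pose out of reach is approached as far as the arm can. A call is refused whole if a number of a shift passes 5 or a number of a turn 0.15, either way. A call with a gripper value outside its range is refused whole. The fingers move at their own pace and stop on an object; FORCE is the grip in N (left out, the last holds). Time passes only in rows, so rows that do not move let the fingers close. It gives the time, the measured TCP pose, the force and the opening at its end, in the units of the state.
- monitor.read_state(): the state, without advancing time (a new reading comes with each control period).
- vision.camera(name): name is "scene" or "side" or "wrist"; returns a dict with "color" (384x512x3 uint8, blue, green, red), "fx", "fy", "cx", "cy" (pixels), "cam_to_world" (4x4, takes a point from camera to world coordinates); the wrist camera has in their place "tool_from_camera" (4x4, takes a point from camera to tool coordinates, whose origin is the TCP and whose axes are the flange's). Camera axes: x right, y down, z forward; pixel columns grow to the right and rows downward; lengths in mm; the calibration is good to about 2 mm. A picture is of the moment at which its call begins: read the wrist's pose just before it. There is no depth.
- order.sign_off(): hands the job in, once; it reports no verdict.
The state is a dict: "clock": time; "joints": joint angles; "qd": joint speeds; "effort": joint torques, N m; "eef_pos": TCP position; "eef_rot": TCP orientation; "wrist_force": force on the tool from outside, world axes, zero at the start; "moment": the same for the moment, N m; "finger_gap": finger opening in mm.
Only numpy, scipy, OpenCV 4.12 (cv2) and the standard library are available. Lean on these libraries where they do the work, as an engineer would, in place of code of your own. Each camera call takes 0.05 s, during which the arm holds its last target.

## Working session

There is one attempt and no reset: what is moved stays moved. The work goes in short steps, Python scripts to look and compute and a shell command to move; the robot and the scene stay as the last step left them, time stands still between calls to the robot, and variables do not carry over. Pictures are saved under pics/ and viewed, and the job is handed in when it is done.

```bash
ls; mkdir -p pics
cat > h.py <<'E'
import numpy as np, cv2
from cell import monitor, vision, order, manip
def snap(n,f):
    s=monitor.read_state(); c=vision.camera(n); cv2.imwrite('pics/'+f+'.png',c['color'])
    np.savez('pics/'+f+'.npz',**{k:v for k,v in c.items()},pos=s['eef_pos'],rot=s['eef_rot']); return s,c
def R(r):
    from scipy.spatial.transform import Rotation
    return Rotation.from_euler('xyz',r).as_matrix()
def T(f):
    d=np.load('pics/'+f+'.npz')
    if 'cam_to_world' in d: return d,d['cam_to_world']
    t=np.eye(4);t[:3,:3]=R(d['rot']);t[:3,3]=d['pos']
    return d,t@d['tool_from_camera']
def px2w(f,u,v,z):
    d,M=T(f); r=M[:3,:3]@np.array([(u-d['cx'])/d['fx'],(v-d['cy'])/d['fy'],1]); o=M[:3,3]
    return o+r*(z-o[2])/r[2]
def w2px(f,p):
    d,M=T(f); q=np.linalg.inv(M)@np.append(p,1); return d['fx']*q[0]/q[2]+d['cx'],d['fy']*q[1]/q[2]+d['cy']
E
python3 - <<'E'
from h import *
for n in('scene','side','wrist'): s,c=snap(n,n+'0')
for n in('scene0','side0','wrist0'): print(n,T(n)[1].round(2).tolist(),c['fx'])
print(s,manip.grasp_offset)
E
```

```text
pics
scene0 [[0.9, 0.27, -0.36, 884.14], [0.44, -0.5, 0.75, -536.21], [0.02, -0.83, -0.56, 532.14], [0.0, 0.0, 0.0, 1.0]] 270.28288294229066
side0 [[-0.8, -0.42, 0.42, 289.97], [-0.59, 0.58, -0.56, 450.19], [-0.01, -0.7, -0.71, 590.62], [0.0, 0.0, 0.0, 1.0]] 270.28288294229066
wrist0 [[0.35, -0.9, -0.26, 267.19], [-0.94, -0.34, -0.1, -487.74], [-0.0, 0.27, -0.96, 383.74], [0.0, 0.0, 0.0, 1.0]] 270.28288294229066
{'clock': 0.1, 'joints': array([-1.27860074e+00,  3.00411837e-01,  1.52151300e+00, -4.94578726e-06,
        1.32073135e+00, -6.66093356e-02]), 'qd': array([ 0.00021392,  0.00147359, -0.00275991, -0.00068048, -0.00074263,
        0.00160579]), 'effort': array([ 9.09553764e-04, -5.32650125e+01, -3.53280580e+01,  7.09305773e-02,
        2.34916754e-02, -3.96792359e-05]), 'eef_pos': array([ 193.05685828, -514.74533931,  204.94764546]), 'eef_rot': array([-3.14053116e+00, -6.60089125e-05,  3.58806113e-01]), 'wrist_force': array([-0.04522203, -0.59591683, -0.70087026]), 'moment': array([-0.01312247,  0.00544139,  0.03423442]), 'finger_gap': 93.9118961806703} 18.8
```

View pics/scene0.png

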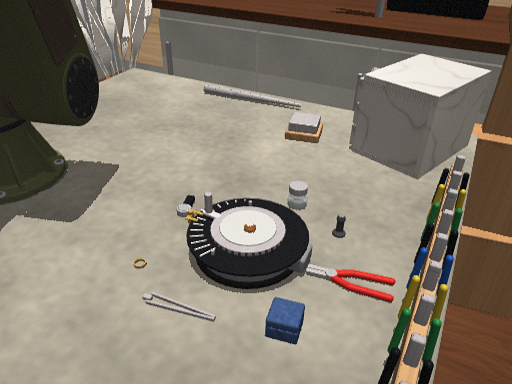

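View pics/side0.png

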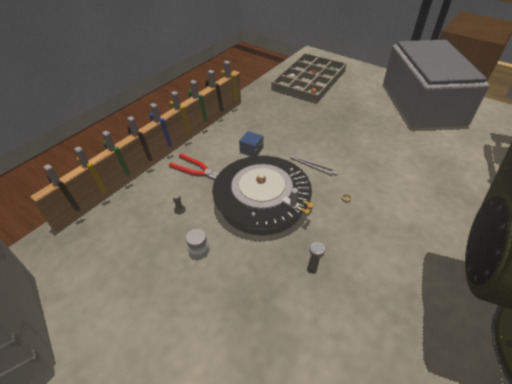

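View pics/wrist0.png

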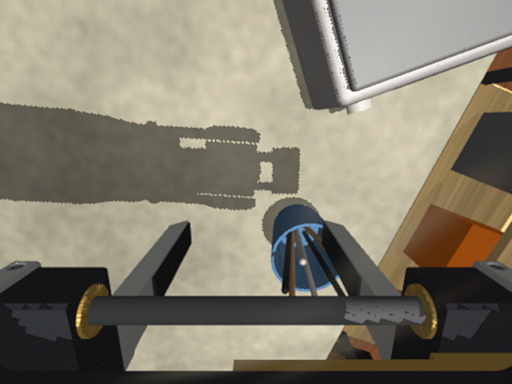

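Scene: the stand's stage is at about (249,228), the peg at (208,202), the fork at (192,215). Side: the stage is at (262,184). Next I'll enlarge these.

Run:
```python
from h import *
for f,b in(('scene0',(165,175,325,295)),('side0',(200,145,330,245))):
    im=cv2.imread(f'pics/{f}.png')[b[1]:b[3],b[0]:b[2]]
    k=5; im=cv2.resize(im,None,fx=k,fy=k,interpolation=cv2.INTER_CUBIC); cv2.imwrite(f'pics/{f}z.png',im)
print(px2w('scene0',249,228,57),px2w('side0',262,184,57))
```

```text
[611.5036289   13.26415594  57.        ] [605.59329265  15.89644896  57.        ]
```

View pics/scene0z.png

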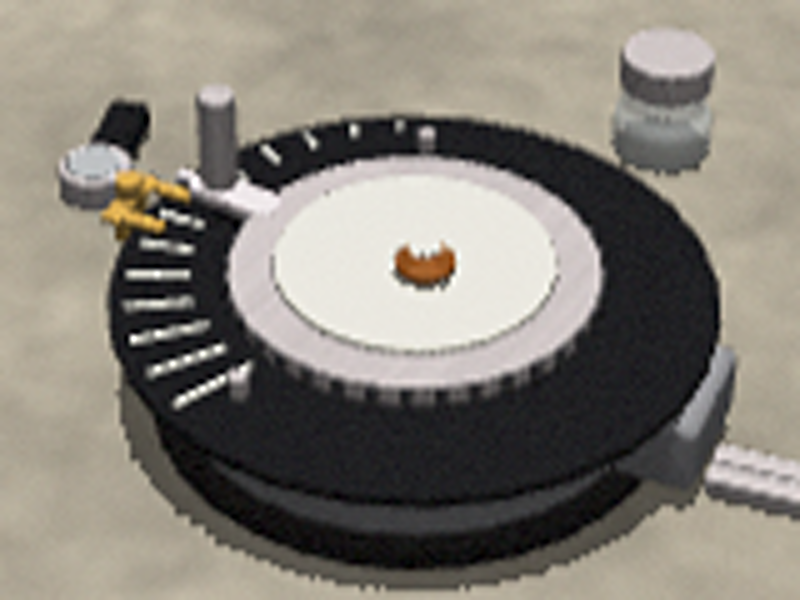

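View pics/side0z.png

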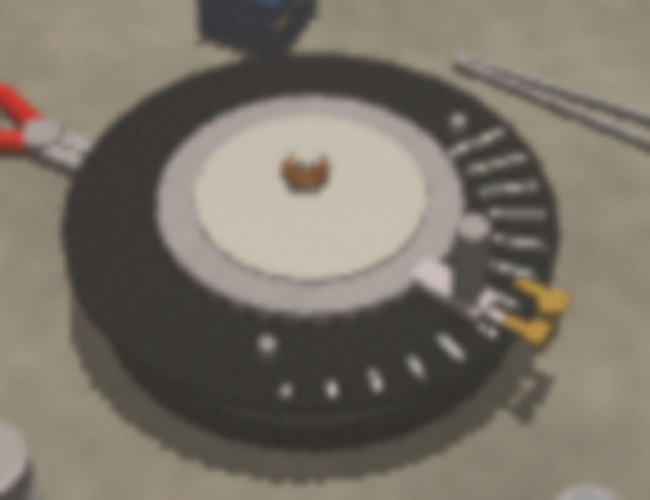

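The enlargements show the pointer just short of the fork, on its closed side. The long lines (open end) are counter-clockwise, towards -y. The loupe lies under the rim beside the fork. Now I'll fit the numbers.

Run:
```python
from h import *
def z2(f,x,y):
    b={'scene0':(165,175),'side0':(200,145)}[f]; return b[0]+(x+.5)/5-.5,b[1]+(y+.5)/5-.5
def stage(f,seed):
    im=cv2.imread(f'pics/{f}.png'); hsv=cv2.cvtColor(im,cv2.COLOR_BGR2HSV)
    print(f,im[seed[1],seed[0]],im[seed[1]+3,seed[0]-8])
    m=im.min(2)
    return m
pts={'scene0':dict(stage=[(272,265,57),(557,262,57),(415,175,57),(415,352,57)],pegtop=[(217,93,95)],prongs=[(185,192,49),(162,225,49),(130,182,49),(112,215,49)],pt=[(183,178,52)],openstop=[(240,370,54)],closestop=[(427,131,54)],longline=[(180,404,45),(250,366,45)]),
'side0':dict(stage=[(194,195,57),(427,196,57),(312,114,57),(308,280,57)],pegtop=[(475,226,95)],prongs=[(520,287,49),(507,322,49),(565,298,49),(545,335,49)],pt=[(492,328,52)],openstop=[(458,118,54)],closestop=[(267,343,54)],longline=[(495,132,45),(455,150,45)])}
for f,d in pts.items():
    W={k:np.array([px2w(f,*z2(f,x,y),z) for x,y,z in v]) for k,v in d.items()}
    s=W['stage'];c=s.mean(0)
    for k,v in W.items():
        q=v[:,:2]-c[:2]; print(f,k,v[:,:2].round(1).tolist(),'r',np.hypot(*q.T).round(1),'ang',np.arctan2(q[:,1],q[:,0]).round(3))
    print(c)
```

```text
scene0 stage [[564.8, -10.1], [652.0, 37.9], [584.1, 61.4], [630.3, -28.7]] r [49.8 49.7 52.  49.2] ang [-2.61   0.477  2.044 -1.097]
scene0 pegtop [[522.7, 25.3]] r [85.8] ang [3.022]
scene0 prongs [[508.9, 21.8], [512.5, 0.6], [487.6, 17.6], [493.2, -2.8]] r [ 99.1  96.5 120.3 116. ] ang [ 3.074 -2.99   3.121 -2.987]
scene0 pt [[505.9, 25.5]] r [102.4] ang [3.04]
scene0 openstop [[581.9, -60.5]] r [79.9] ang [-1.901]
scene0 closestop [[573.1, 93.1]] r [85.4] ang [1.99]
scene0 longline [[567.6, -75.5], [578.1, -48.2]] r [99.1 70. ] ang [-1.989 -2.009]
[607.80929102  15.10117349  57.        ]
side0 stage [[647.2, 44.6], [566.2, -13.5], [636.7, -26.8], [578.6, 55.8]] r [49.8 50.  51.2 49.8] ang [ 0.637 -2.534 -0.957  2.182]
side0 pegtop [[522.2, 22.4]] r [85.3] ang [3.055]
side0 prongs [[509.9, 1.5], [504.1, 21.0], [491.8, -4.1], [488.1, 18.0]] r [ 98.2 103.2 116.9 119.1] ang [-3.004  3.083 -2.977  3.117]
side0 pt [[506.1, 29.7]] r [102.1] ang [2.997]
side0 openstop [[583.9, -65.9]] r [84.2] ang [-1.851]
side0 closestop [[573.4, 90.6]] r [82.8] ang [1.991]
side0 longline [[570.2, -76.5], [578.4, -55.8]] r [98.7 76.5] ang [-1.955 -1.957]
[607.16143793  15.02015733  57.        ]
```

Run:
```python
from h import *
for p in((425,130),(387,75),(475,120)): print(px2w('side0',*p,0).round(0))
print('boxtop',[px2w('side0',*p,120).round(0) for p in((420,82),(487,80),(400,42))])
print(px2w('wrist0',310,105,100).round(0), 'loupe',px2w('scene0',186,212,10))
```

```text
[ 398. -468.    0.]
[ 605. -704.    0.]
[ 299. -600.    0.]
boxtop [array([ 456., -484.,  120.]), array([ 317., -597.,  120.]), array([ 590., -693.,  120.])]
[ 297. -534.  100.] loupe [449.3661737   55.14446402  10.        ]
```

```bash
python3 -m jog '[[3.2,-2.7,0,0,0,0,0],[3.2,-2.7,0,0,0,0,0],[3.2,-2.7,0,0,0,0,0],[3.2,-2.7,0,0,0,0,0]]'
```

```text
clock: 0.55
eef_pos: [275.4, -367.3, 205.3]
eef_rot: [-3.141, 0.0, 0.358]
wrist_force: [0.6, 0.2, 0.0]
finger_gap: 65.4
```

```bash
python3 -m jog '[[3.2,-2.7,0,0,0,0,0],[3.2,-2.7,0,0,0,0,0],[3.2,-2.7,0,0,0,0,0],[3.2,-2.7,0,0,0,0,0],[3.2,-2.7,0,0,0,0,0],[3.2,-2.7,0,0,0,0,0],[3.2,-2.7,0,0,0,0,0],[3.2,-2.7,0,0,0,0,0]]' && python3 -m jog '[[3.2,-2.7,0,0,0,0,0],[3.2,-2.7,0,0,0,0,0],[3.2,-2.7,0,0,0,0,0],[3.2,-2.7,0,0,0,0,0],[0,0,0,0,0,0.12,0],[0,0,0,0,0,0.12,0],[0,0,0,0,0,0.12,0],[0,0,0,0,0,0.11,0]]' && python3 -c "
from h import *
s,c=snap('wrist','w1')
s,c=snap('scene','s1')
im=cv2.imread('pics/w1.png');cv2.imwrite('pics/w1z.png',cv2.resize(im,(800,600),interpolation=cv2.INTER_CUBIC));print(s['eef_pos'],s['eef_rot'],s['joints'])"
```

```text
clock: 1.35
eef_pos: [439.4, -75.0, 205.5]
eef_rot: [3.141, -0.0, 0.359]
wrist_force: [0.9, -0.6, 0.1]
finger_gap: 2.3
clock: 2.15
eef_pos: [520.7, 69.4, 205.2]
eef_rot: [3.141, 0.001, -0.116]
wrist_force: [0.2, -0.2, -0.5]
finger_gap: 0.5
[520.71076435  69.34903267 205.21110903] [ 3.14146757e+00  5.21922716e-04 -1.22388936e-01] [ 6.26863851e-02  2.45436280e-01  1.59075083e+00 -2.78750779e-05
  1.30594157e+00  1.75587892e+00]
```

View pics/w1z.png

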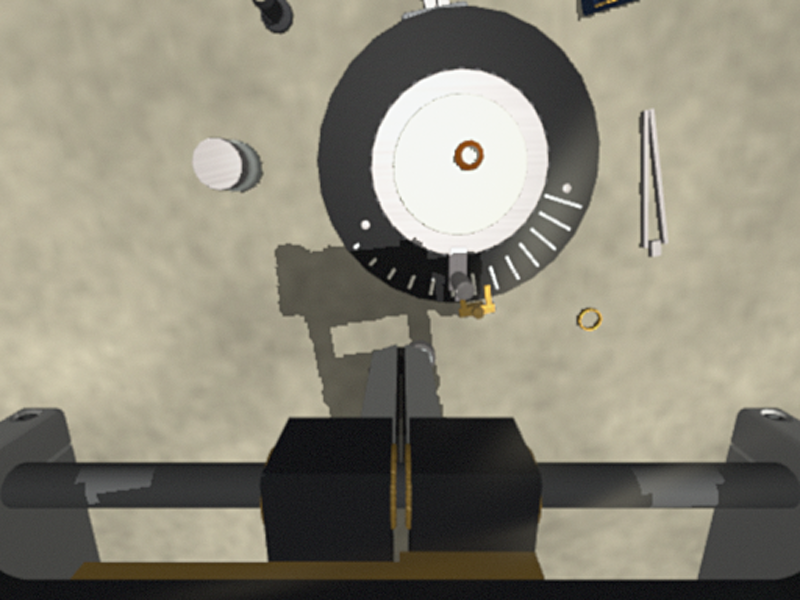

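The wrist view shows the whole dial: stage centre at about (459,164), peg at (461,280), fork at (478,300), open-end line at (563,200). I'll re-measure from it.

Run:
```python
from h import *
im=cv2.imread('pics/w1.png')[150:215,200:400]; cv2.imwrite('pics/w1c.png',cv2.resize(im,None,fx=4,fy=4,interpolation=cv2.INTER_CUBIC))
k=1.5625
P=lambda x,y,z:px2w('w1',(x+.5)/k-.5,(y+.5)/k-.5,z)
st=np.array([P(392,163,57),P(526,163,57),P(459,94,57),P(459,236,57)]);print(st.round(1));c=st.mean(0)
print(c)
for n,p in dict(rimL=(318,160,45),rimR=(599,150,45),rimT=(455,6,45),peg=(463,288,95),prong=(489,288,49),openline=(581,207,45),opin=(546,194,45),ostop=(567,188,54),cstop=(365,225,54)).items():
    w=P(*p)-c; print(n,(w+c).round(1)[:2],np.hypot(w[0],w[1]).round(1),np.arctan2(w[1],w[0])%(2*np.pi))
```

```text
[[614.6  63.8  57. ]
 [603.2 -34.1  57. ]
 [655.   11.2  57. ]
 [555.6  19.   57. ]]
[607.12002738  14.95559547  57.        ]
rimL [623.8 119.6] 105.9 1.412853936666413
rimR [606.4 -92.8] 107.7 4.705323069675361
rimT [713.    7.9] 106.1 6.21645918622091
peg [524.1  23.7] 83.5 3.0363098185205986
prong [509.6  -3.1] 99.1 3.3244238739319076
openline [565.5 -79.3] 103.0 4.296894416766755
opin [578.6 -52.2] 73.0 4.311200655389897
ostop [581.7 -65.1] 84.0 4.40537113192748
cstop [572.  90.] 82.8 2.008274266065695
```

View pics/w1c.png

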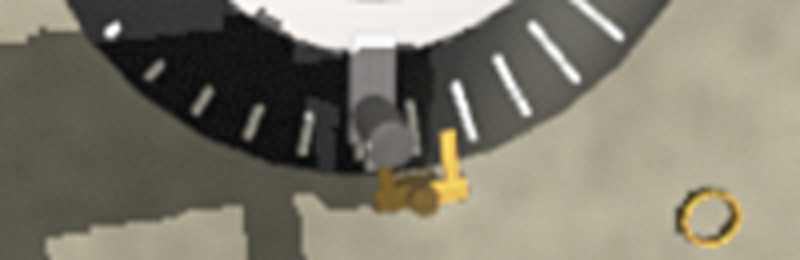

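```bash
python3 -m jog '[[0.74,0,4.5,0,0,-0.015,0],[0,0,4.5,0,0,0,0],[0,0,3.5,0,0,0,0],[0,0,1.2,0,0,0,0],[0,1.0,0,0,0,0,0],[0,0.5,0,0,0,0,0],[0,0,0,0,0,0,0]]' 40
```

```text
clock: 2.95
eef_pos: [527.7, 52.7, 70.4]
eef_rot: [-3.141, -0.003, -0.097]
wrist_force: [-0.2, 0.1, 0.6]
finger_gap: 0.3
```

```bash
python3 -m jog '[[0,0.5,0,0,0,0,0],[0,0.3,0,0,0,0,0],[0,0.2,0,0,0,0,0],[0,0,0,0,0,0,0]]'; python3 -c "
from h import *
s,c=snap('scene','s2');cv2.imwrite('pics/s2z.png',cv2.resize(c['color'][160:300,160:340],None,fx=4,fy=4,interpolation=cv2.INTER_CUBIC));print(s['eef_pos'],s['eef_rot'],s['wrist_force'])"
```

```text
clock: 3.35
eef_pos: [525.8, 43.4, 68.6]
eef_rot: [-3.142, -0.0, -0.096]
wrist_force: [0.6, 0.1, 0.4]
finger_gap: 0.4
[525.80376968  43.39570837  68.64077691] [-3.14155730e+00 -1.98443645e-04 -9.64131517e-02] [0.58936946 0.12185168 0.36647882]
```

View pics/s2z.png

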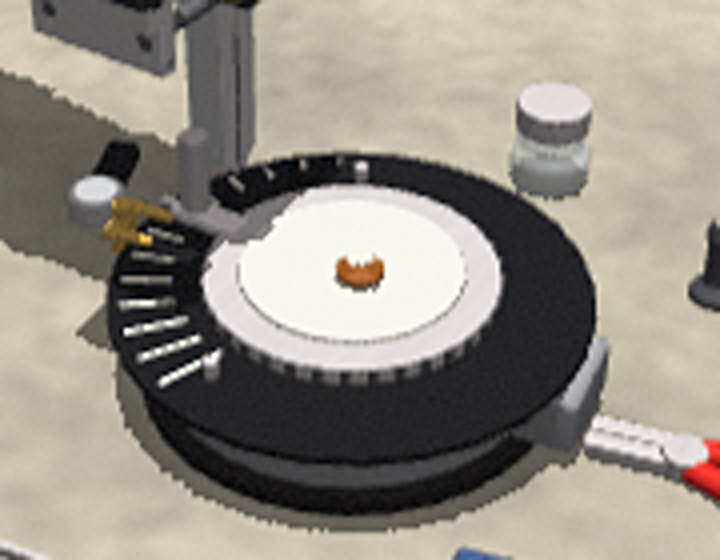

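```bash
python3 -m jog '[[-0.1,0.55,0,0,0,-0.06,0],[-0.1,0.55,0,0,0,-0.06,0],[-0.1,0.5,0,0,0,-0.06,0],[-0.1,0.5,0,0,0,-0.06,0],[-0.1,0.5,0,0,0,-0.06,0],[-0.1,0.5,0,0,0,-0.06,0],[-0.1,0.5,0,0,0,-0.06,0],[-0.1,0.5,0,0,0,-0.06,0]]'; python3 -c "
from h import *
s,c=snap('wrist','w3');cv2.imwrite('pics/w3z.png',cv2.resize(c['color'],(800,600),interpolation=cv2.INTER_CUBIC));print(s['eef_pos'],s['eef_rot'],s['wrist_force'])
d=s['eef_pos'][:2]-np.array([607.3,15]);y=s['eef_rot'][2];print('centre in tool',-(d@[np.cos(y),np.sin(y)]),-(d@[np.sin(y),-np.cos(y)]))"
```

```text
clock: 4.2
eef_pos: [522.2, 2.6, 68.5]
eef_rot: [-3.141, 0.0, 0.387]
wrist_force: [-2.2, 1.8, 0.3]
finger_gap: 0.4
[522.15164622   2.58141056  68.46029721] [-3.14096214e+00  3.53001744e-04  3.86603746e-01] [-2.19132144  1.78667276  0.28731799]
centre in tool 83.54634147692349 20.602726529136973
```

View pics/w3z.png

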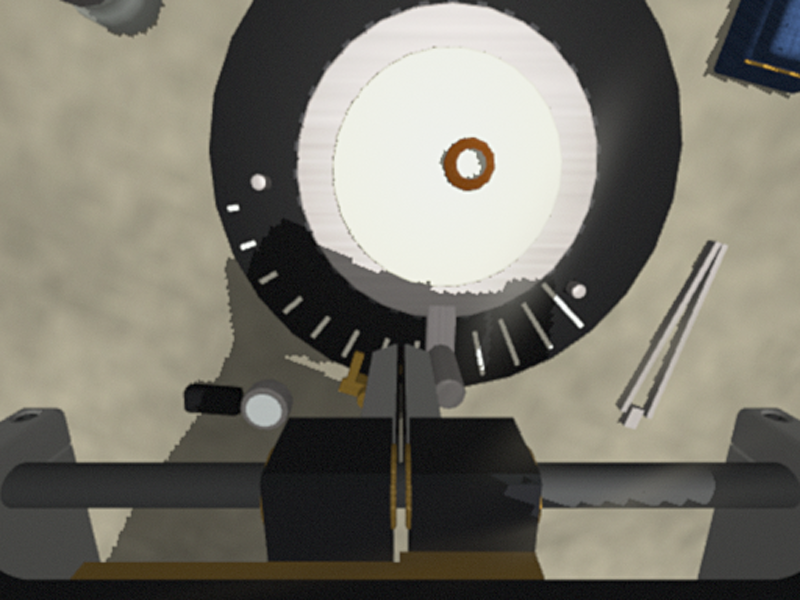

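The peg (449,390) is following the fingers' outer face, and the open-end line is at (563,305). I'll keep pushing along the arc.

```bash
python3 -m jog '[[-0.1,0.5,0,0,0,-0.06,0],[-0.1,0.5,0,0,0,-0.06,0],[-0.1,0.5,0,0,0,-0.06,0],[-0.1,0.5,0,0,0,-0.06,0],[-0.1,0.5,0,0,0,-0.06,0],[-0.1,0.5,0,0,0,-0.06,0],[-0.1,0.5,0,0,0,-0.06,0],[-0.1,0.5,0,0,0,-0.06,0]]';python3 -m jog '[[-0.1,0.5,0,0,0,-0.06,0],[-0.1,0.5,0,0,0,-0.06,0],[-0.1,0.5,0,0,0,-0.06,0],[-0.05,0.25,0,0,0,-0.03,0],[0,0,0,0,0,0,0]]'; python3 -c "
from h import *
s,c=snap('wrist','w4');cv2.imwrite('pics/w4z.png',cv2.resize(c['color'],(800,600),interpolation=cv2.INTER_CUBIC));print(s['eef_pos'],s['eef_rot'],s['wrist_force'])
d=s['eef_pos'][:2]-np.array([607.3,15]);y=s['eef_rot'][2];print('centre in tool',-(d@[np.cos(y),np.sin(y)]),-(d@[np.sin(y),-np.cos(y)]))"
```

```text
clock: 5.05
eef_pos: [537.7, -34.8, 68.3]
eef_rot: [-3.141, 0.0, 0.865]
wrist_force: [-2.6, 2.0, 0.4]
finger_gap: 0.5
clock: 5.55
eef_pos: [550.0, -48.0, 68.3]
eef_rot: [-3.141, 0.0, 1.073]
wrist_force: [0.4, -0.2, -0.3]
finger_gap: 0.5
[550.0293046  -48.0142418   68.32515973] [-3.14134397e+00  1.39171916e-04  1.07311046e+00] [ 0.41833746 -0.16831906 -0.26755049]
centre in tool 82.71061577333829 20.240584459884733
```

View pics/w4z.png

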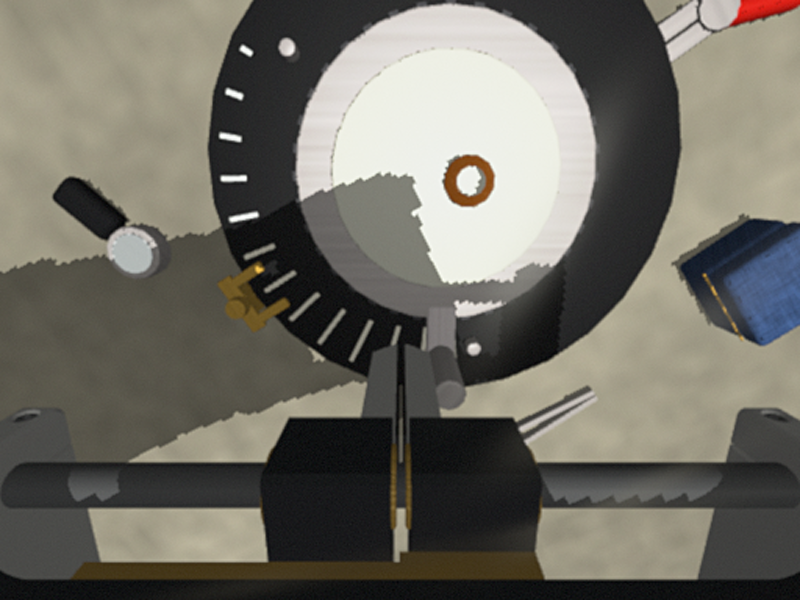

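The lever is about 0.08 rad short of the stop screw at (474,349). I'll use small steps and watch the force.

```bash
python3 -m jog '[[-0.03,0.17,0,0,0,-0.02,0],[-0.03,0.17,0,0,0,-0.02,0],[-0.03,0.17,0,0,0,-0.02,0],[-0.03,0.17,0,0,0,-0.02,0],[0,0,0,0,0,0,0]]'; python3 -m jog '[[-0.01,0.1,0,0,0,-0.01,0],[0,0,0,0,0,0,0]]';python3 -m jog '[[-0.01,0.1,0,0,0,-0.01,0],[0,0,0,0,0,0,0]]'
```

```text
clock: 6.1
eef_pos: [555.7, -52.3, 68.4]
eef_rot: [3.141, -0.0, 1.155]
wrist_force: [-0.7, -0.6, -0.1]
finger_gap: 0.3
clock: 6.3
eef_pos: [556.2, -52.6, 68.4]
eef_rot: [-3.141, 0.0, 1.164]
wrist_force: [-4.2, 0.5, 0.5]
finger_gap: 0.7
clock: 6.5
eef_pos: [556.3, -52.8, 68.3]
eef_rot: [-3.139, 0.0, 1.174]
wrist_force: [-10.9, 2.5, 5.2]
finger_gap: 0.5
```

```bash
python3 -m jog '[[0,0.1,0,0,0,0,0],[0,0,0,0,0,0,0],[0,0,0,0,0,0,0]]'; python3 -c "
from h import *
s,c=snap('wrist','w5');cv2.imwrite('pics/w5z.png',cv2.resize(c['color'],(800,600),interpolation=cv2.INTER_CUBIC));print(s['eef_pos'],s['eef_rot'],s['wrist_force'])
d=s['eef_pos'][:2]-np.array([607.3,15]);y=s['eef_rot'][2];print('centre in tool',-(d@[np.cos(y),np.sin(y)]),-(d@[np.sin(y),-np.cos(y)]))"
```

```text
clock: 6.8
eef_pos: [556.4, -52.9, 68.3]
eef_rot: [-3.137, 0.001, 1.174]
wrist_force: [-17.4, 4.6, 10.0]
finger_gap: 0.7
[556.41112196 -52.88060084  68.31536324] [-3.13681363e+00  7.40786219e-04  1.17396964e+00] [-17.3738868    4.60713847  10.04229711]
centre in tool 82.27396621893816 20.698994204524915
```

View pics/w5z.png

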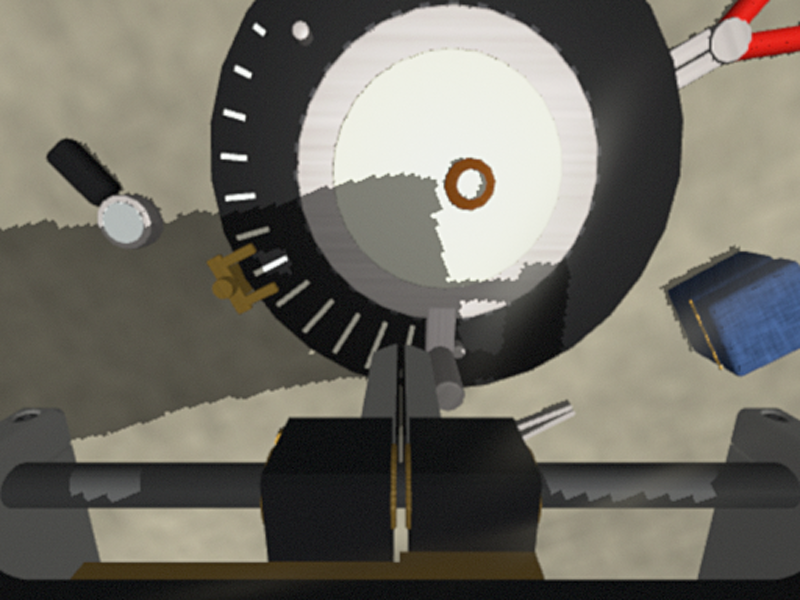

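The lever is hard against the open stop screw at (460,350): force rose to 20 N with no movement. Now I'll back off, lift over the peg, and look.

```bash
python3 -m jog '[[0,-0.5,0,0,0,0,0],[0,-1,0,0,0,0,0],[0,0,-4,0,0,0,0],[0,0,-4,0,0,0,0],[0,0,-4,0,0,0,0],[0,0,0,0,0,0,0],[0,0,0,0,0,0,0]]'; python3 -c "
from h import *
s,c=snap('wrist','w6');cv2.imwrite('pics/w6z.png',cv2.resize(c['color'],(800,600),interpolation=cv2.INTER_CUBIC));print(s['eef_pos'],s['eef_rot'],s['wrist_force'])
cv2.imwrite('pics/w6c.png',cv2.resize(c['color'][100:240,150:350],None,fx=4,fy=4,interpolation=cv2.INTER_CUBIC))"
```

```text
clock: 7.55
eef_pos: [544.4, -47.6, 188.8]
eef_rot: [3.14, -0.0, 1.174]
wrist_force: [-0.9, 0.1, -0.8]
finger_gap: 0.9
[544.36733189 -47.62710251 188.77479154] [ 3.13982608e+00 -4.40382116e-04  1.17386316e+00] [-0.86966661  0.1053424  -0.77749355]
```

View pics/w6c.png

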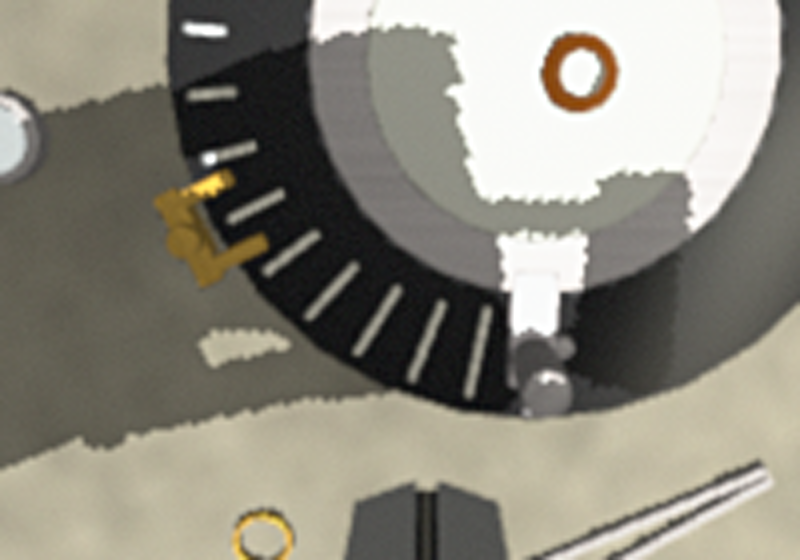

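View pics/w6z.png

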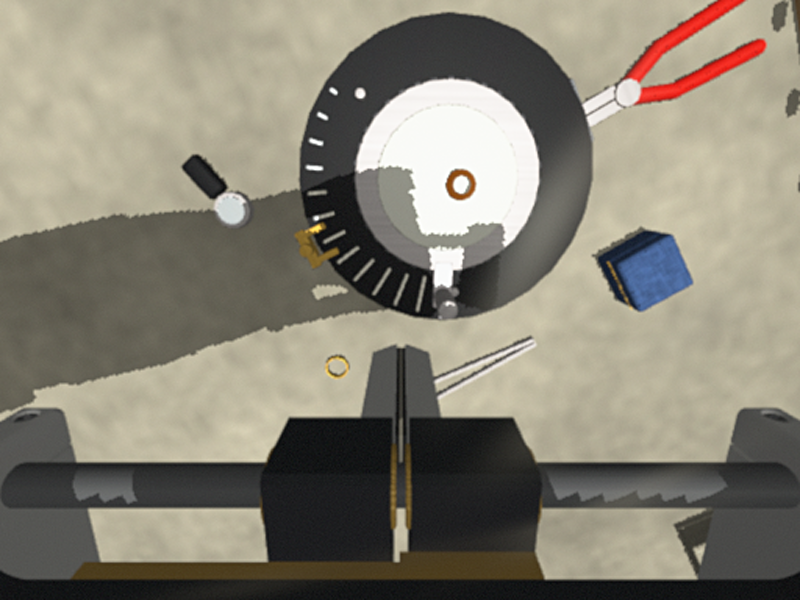

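Run:
```python
from h import *
P=lambda x,y,z:px2w('w6',150+(x+.5)/4-.5,100+(y+.5)/4-.5,z)
k=1.5625
Q=lambda x,y,z:px2w('w6',(x+.5)/k-.5,(y+.5)/k-.5,z)
# disc rim edge fit, z=45
rim=np.array([Q(*p,45) for p in((301,165),(592,160),(450,13),(350,54),(555,60),(570,245))])[:,:2]
A=np.c_[2*rim,np.ones(len(rim))];s=np.linalg.lstsq(A,(rim**2).sum(1),rcond=None)[0];print('rim c',s[:2],np.sqrt(s[2]+s[0]**2+s[1]**2))
st=np.array([Q(*p,57) for p in((377,172),(518,172),(448,103),(448,243))]);print(st.mean(0))
for c in (np.array([607.3,15,0]),np.append(s[:2],0)):
  for n,p in dict(up_in=(228,180,49),up_out=(172,205,49),lo_in=(262,243,49),lo_out=(205,275,49),peg=(549,392,95),stop=(565,346,54),lin=(470,397,45),lout=(488,308,45)).items():
    w=P(*p)-c; print(n,np.hypot(w[0],w[1]).round(1),(np.arctan2(w[1],w[0])%(2*np.pi)).round(4))
```

```text
rim c [606.96845721  14.03336533] 106.63629622602129
[608.21688646  18.00355666  57.        ]
up_in 97.3 3.1012
up_out 115.6 3.1093
lo_in 97.3 3.3128
lo_out 117.2 3.3019
peg 84.7 4.3008
stop 82.9 4.4124
lin 103.1 4.1221
lout 74.3 4.117
up_in 97.0 3.0911
up_out 115.3 3.1008
lo_in 96.9 3.3035
lo_out 116.7 3.2941
peg 83.7 4.2998
stop 81.9 4.4127
lin 102.1 4.1195
lout 73.3 4.1134
```

```bash
python3 -m jog '[[-0.15,3,0,0,0,0.015,0],[-0.15,3,0,0,0,0,0],[0,0.2,0,0,0,0,0],[0,0,4,0,0,0,0],[0,0,4,0,0,0,0],[0,0,3,0,0,0,0],[0,0,1,0,0,0,0],[0,0,0,0,0,0,0]]'; python3 -c "
from h import *
s,c=snap('wrist','w7');cv2.imwrite('pics/w7z.png',cv2.resize(c['color'],(800,600),interpolation=cv2.INTER_CUBIC));print(s['eef_pos'],s['eef_rot'],s['wrist_force'])
d=s['eef_pos'][:2]-np.array([607.3,15]);y=s['eef_rot'][2];print('centre in tool',-(d@[np.cos(y),np.sin(y)]),-(d@[np.sin(y),-np.cos(y)]))"
```

```text
clock: 8.4
eef_pos: [599.2, -74.6, 66.9]
eef_rot: [-3.139, 0.001, 1.159]
wrist_force: [0.0, 0.7, 0.0]
finger_gap: 0.3
[599.15710947 -74.59654727  66.93633601] [-3.13850660e+00  6.96673319e-04  1.15888656e+00] [0.0117832  0.67801281 0.03339134]
centre in tool 85.36259222366765 -28.409079502857757
```

View pics/w7z.png

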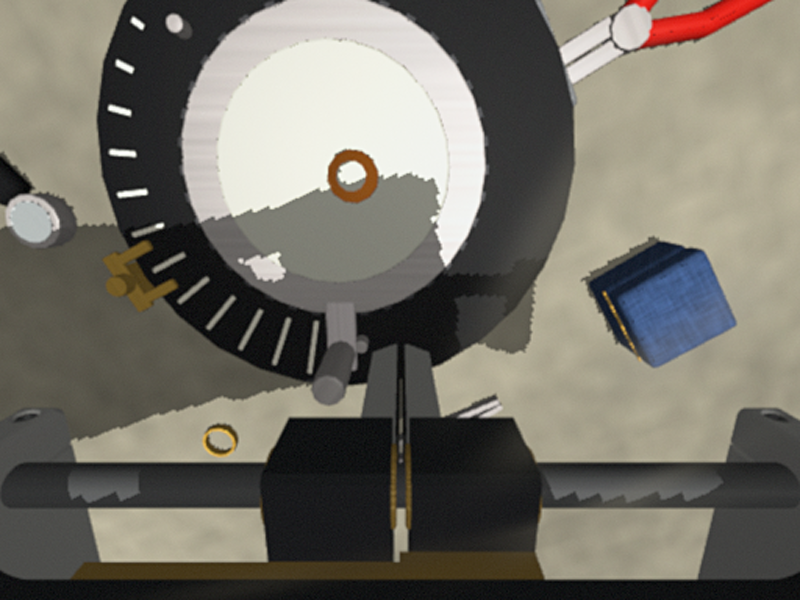

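Fingers are now beyond the peg, with clearance to the stop screw at (361,344). Next is the push back.

```bash
python3 -m jog '[[0,-0.5,0,0,0,0,0],[-0.05,-0.35,0,0,0,0,0],[-0.1,-0.5,0,0,0,0.06,0],[-0.1,-0.5,0,0,0,0.06,0],[-0.1,-0.5,0,0,0,0.06,0],[-0.1,-0.5,0,0,0,0.06,0],[-0.1,-0.5,0,0,0,0.06,0],[-0.1,-0.5,0,0,0,0.06,0]]'; python3 -m jog '[[-0.1,-0.5,0,0,0,0.06,0],[-0.1,-0.5,0,0,0,0.06,0],[-0.1,-0.5,0,0,0,0.06,0],[-0.1,-0.5,0,0,0,0.06,0],[-0.1,-0.5,0,0,0,0.06,0],[-0.1,-0.5,0,0,0,0.06,0],[-0.1,-0.5,0,0,0,0.06,0],[0,0,0,0,0,0,0]]';python3 -c "
from h import *
s,c=snap('wrist','w8');cv2.imwrite('pics/w8z.png',cv2.resize(c['color'],(800,600),interpolation=cv2.INTER_CUBIC));print(s['eef_pos'],s['eef_rot'],s['wrist_force'])
d=s['eef_pos'][:2]-np.array([607.3,15]);y=s['eef_rot'][2];print('centre in tool',-(d@[np.cos(y),np.sin(y)]),-(d@[np.sin(y),-np.cos(y)]))"
```

```text
clock: 9.25
eef_pos: [564.0, -61.5, 69.7]
eef_rot: [3.139, -0.001, 0.796]
wrist_force: [0.4, -3.1, -0.2]
finger_gap: 0.2
clock: 10.05
eef_pos: [537.9, -36.7, 69.5]
eef_rot: [3.141, -0.001, 0.378]
wrist_force: [-0.6, 0.0, 0.6]
finger_gap: 0.2
[537.92727709 -36.66063423  69.48067129] [ 3.14074989e+00 -1.29220347e-03  3.78134997e-01] [-0.59392379  0.01309462  0.55049735]
centre in tool 83.54435134315496 -22.399490422040525
```

View pics/w8z.png

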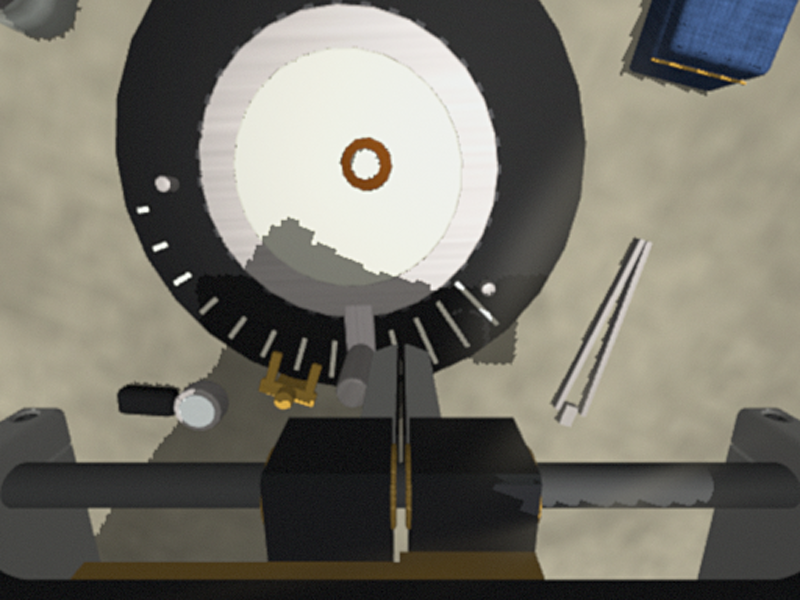

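The peg (352,390) is about 0.34 rad short of the fork's middle. I'll push 0.25 more and then measure.

```bash
python3 -m jog '[[-0.1,-0.5,0,0,0,0.06,0],[-0.1,-0.5,0,0,0,0.06,0],[-0.1,-0.5,0,0,0,0.06,0],[-0.1,-0.5,0,0,0,0.06,0],[0,0,0,0,0,0,0]]';python3 -c "
from h import *
s,c=snap('wrist','w9');cv2.imwrite('pics/w9c.png',cv2.resize(c['color'][160:280,130:330],None,fx=4,fy=4,interpolation=cv2.INTER_CUBIC));print(s['eef_pos'],s['eef_rot'],s['wrist_force'])
d=s['eef_pos'][:2]-np.array([607.3,15]);y=s['eef_rot'][2];print('centre in tool',-(d@[np.cos(y),np.sin(y)]),-(d@[np.sin(y),-np.cos(y)]))"
```

```text
clock: 10.6
eef_pos: [528.5, -18.7, 68.9]
eef_rot: [3.141, -0.001, 0.14]
wrist_force: [0.1, -0.2, -0.3]
finger_gap: 0.6
[528.50223675 -18.70974045  68.89130001] [ 3.14147049e+00 -6.44481774e-04  1.39697315e-01] [ 0.06077343 -0.17946555 -0.3169681 ]
centre in tool 82.72398864519786 -22.4092792694198
```

View pics/w9c.png

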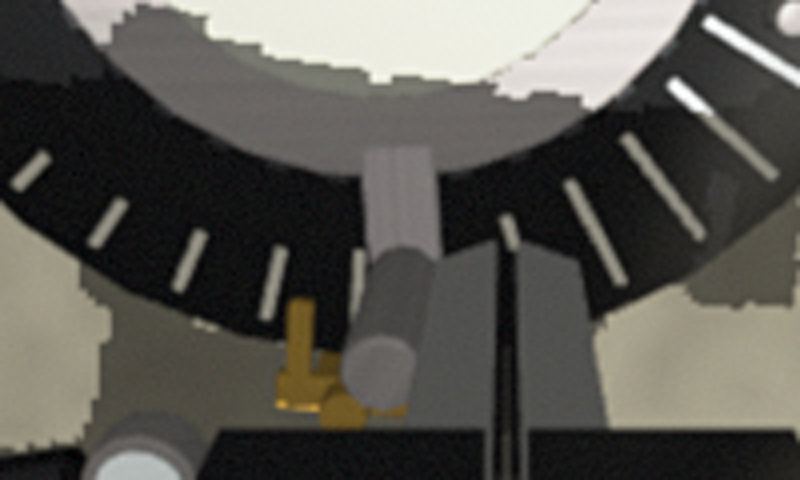

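```bash
cat >> h.py <<'E'
def ang(p,c=(607.3,15)):
    w=np.array(p)[:2]-c; return np.hypot(*w).round(1),(np.arctan2(w[1],w[0])%(2*np.pi)).round(4)
E
python3 - <<'E'
from h import *
P=lambda x,y,z:px2w('w9',130+(x+.5)/4-.5,160+(y+.5)/4-.5,z)
for p in((379,371,95),(406,248,55),(300,300,49),(298,380,49)): print(p,ang(P(*p)))
# predicted pixel of lever edge mids at z=55 near ring for a given angle
print('lever root mid',ang(P(399,147,57)),ang(P(403,215,55)))
E
```

```text
(379, 371, 95) (np.float64(85.0), np.float64(3.3202))
(406, 248, 55) (np.float64(80.3), np.float64(3.3327))
(300, 300, 49) (np.float64(95.3), np.float64(3.0926))
(298, 380, 49) (np.float64(113.0), np.float64(3.1105))
lever root mid (np.float64(59.6), np.float64(3.3405)) (np.float64(73.6), np.float64(3.3319))
```

```bash
python3 -m jog '[[-0.07,-0.33,0,0,0,0.04,0],[-0.07,-0.33,0,0,0,0.04,0],[0,0,0,0,0,0,0],[0,0,0,0,0,0,0]]';python3 -c "
from h import *
s,c=snap('wrist','w10')
d=s['eef_pos'][:2]-np.array([607.3,15]);y=s['eef_rot'][2];print(s['eef_pos'],y,'centre in tool',-(d@[np.cos(y),np.sin(y)]),-(d@[np.sin(y),-np.cos(y)]))"
python3 -m jog '[[0,0.5,0,0,0,0,0],[0,2,0,0,0,0,0],[0,0,-4,0,0,0,0],[0,0,-4,0,0,0,0],[0,0,-4,0,0,0,0],[0,0,0,0,0,0,0],[0,0,0,0,0,0,0]]';python3 -c "
from h import *
s,c=snap('wrist','w11');cv2.imwrite('pics/w11z.png',cv2.resize(c['color'],(800,600),interpolation=cv2.INTER_CUBIC));cv2.imwrite('pics/w11c.png',cv2.resize(c['color'][120:220,150:310],None,fx=5,fy=5,interpolation=cv2.INTER_CUBIC));print(s['eef_pos'],s['eef_rot'],s['wrist_force'])"
```

```text
clock: 11.05
eef_pos: [526.4, -12.6, 68.6]
eef_rot: [-3.141, -0.0, 0.061]
wrist_force: [0.2, 0.6, 0.2]
finger_gap: 0.2
[526.4456481  -12.57618193  68.56014004] 0.061355195250999195 centre in tool 82.39309383252362 -22.56657083504872
clock: 11.8
eef_pos: [527.9, -37.7, 188.6]
eef_rot: [3.141, -0.001, 0.059]
wrist_force: [-0.3, 0.6, -0.6]
finger_gap: 0.5
[527.8534968  -37.71247357 188.64901587] [ 3.14142092e+00 -1.11922648e-03  5.93082776e-02] [-0.31760102  0.59976029 -0.58477358]
```

View pics/w11c.png

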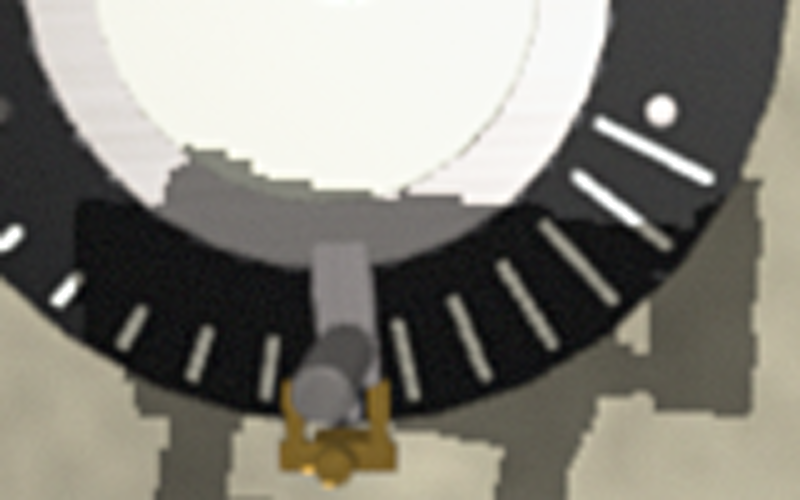

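View pics/w11z.png

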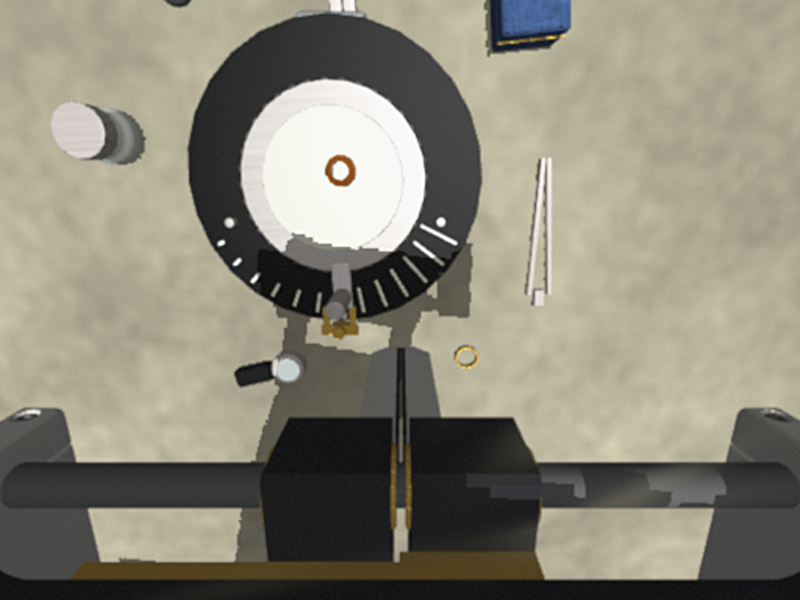

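Run:
```python
from h import *
P=lambda x,y,z:px2w('w11',150+(x+.5)/5-.5,120+(y+.5)/5-.5,z)
for n,p in dict(peg=(324,393,95),lroot=(341,245,57),lmid=(345,305,55),Lp_in=(288,383,49),Lp_out=(291,460,49),Rp_in=(377,382,49),Rp_out=(385,460,49),ptr=(352,405,52),openline_out=(710,180,45),oin=(598,122,45)).items(): print(n,P(*p).round(1)[:2],ang(P(*p)))
```

```text
peg [522.8   5.1] (np.float64(85.1), np.float64(3.2587))
lroot [547.2   7.1] (np.float64(60.6), np.float64(3.2718))
lmid [532.5   6.1] (np.float64(75.3), np.float64(3.2594))
Lp_in [510.7  20.4] (np.float64(96.8), np.float64(3.0853))
Lp_out [490.7  19.5] (np.float64(116.7), np.float64(3.1031))
Rp_in [512.2  -1.3] (np.float64(96.5), np.float64(3.3118))
Rp_out [492.1  -3.9] (np.float64(116.8), np.float64(3.3043))
ptr [506.9   4.3] (np.float64(101.0), np.float64(3.248))
openline_out [565.9 -78.8] (np.float64(102.5), np.float64(4.2964))
oin [577.9 -51.1] (np.float64(72.4), np.float64(4.294))
```

The pointer is about 5 mm (0.05 rad) short of the gap's middle. I'll retrace, nudge by 0.035, and look again.

```bash
python3 -m jog '[[0,0,4,0,0,0,0],[0,0,4,0,0,0,0],[0,0,4,0,0,0,0],[0,0,0,0,0,0,0],[0,-2,0,0,0,0,0],[0,-0.5,0,0,0,0,0],[-0.06,-0.29,0,0,0,0.035,0],[0,0,0,0,0,0,0]]';python3 -c "
from h import *
s,c=snap('wrist','w12')
print(s['eef_pos'],s['eef_rot'][2],s['wrist_force'])
for n in('scene','side'):snap(n,n+'12')"
python3 -m jog '[[0,0.5,0,0,0,0,0],[0,2,0,0,0,0,0],[0,0,-4,0,0,0,0],[0,0,-4,0,0,0,0],[0,0,-4,0,0,0,0],[-5,-2,0,0,0,0,0],[-5,0,0,0,0,0,0],[0,0,0,0,0,0,0]]';python3 -c "
from h import *
s,c=snap('wrist','w13');cv2.imwrite('pics/w13z.png',cv2.resize(c['color'],(800,600),interpolation=cv2.INTER_CUBIC));print(s['eef_pos'],s['eef_rot'],s['wrist_force'])"
```

```text
clock: 12.65
eef_pos: [525.7, -9.6, 69.4]
eef_rot: [3.141, -0.001, 0.024]
wrist_force: [-0.2, -0.3, -0.6]
finger_gap: 0.2
[525.74539038  -9.58461649  69.41525256] 0.023976924940783517 [-0.15496257 -0.34424367 -0.59796634]
clock: 13.6
eef_pos: [424.7, -18.2, 188.1]
eef_rot: [-3.141, 0.002, 0.024]
wrist_force: [0.9, 0.0, 0.6]
finger_gap: 0.1
[424.65676752 -18.19615455 188.12496182] [-3.14139089e+00  1.84250476e-03  2.43811913e-02] [0.91999601 0.04600045 0.62419085]
```

View pics/w13z.png

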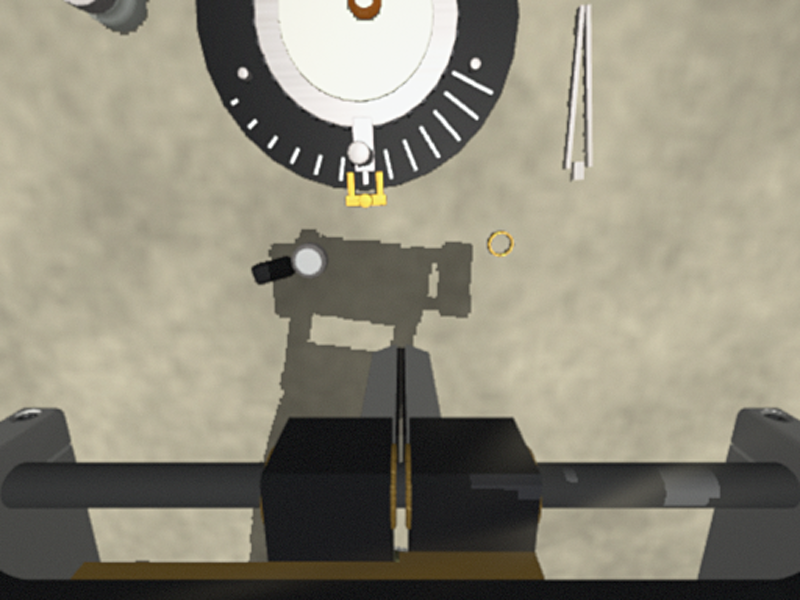

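Excellent view: the pointer (366,177) lies between the prongs at (350,185) and (379,185). I'll enlarge it.

```bash
python3 -c "
from h import *
c=cv2.imread('pics/w13.png');cv2.imwrite('pics/w13c.png',cv2.resize(c[65:145,190:280],None,fx=7,fy=7,interpolation=cv2.INTER_NEAREST))"
```

```text
(no output)
```

View pics/w13c.png

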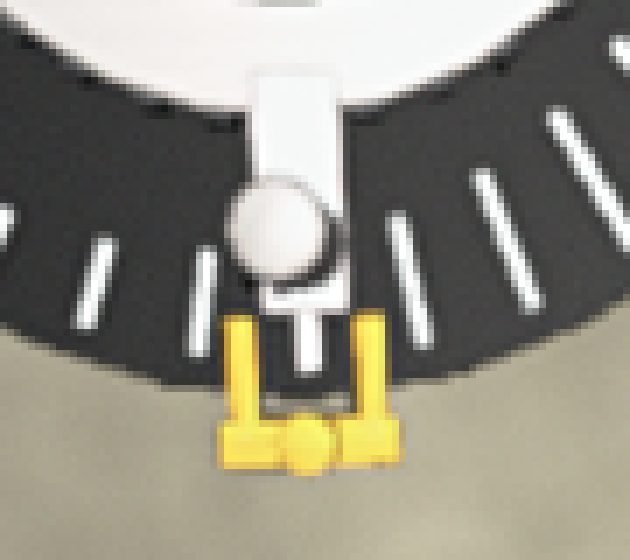

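Run:
```python
from h import *
c=cv2.imread('pics/w13.png')
for r in range(110,121):
    print(r,[tuple(int(v) for v in c[r,x]) for x in range(221,247)] if r==115 else c[r,221:247,0].tolist())
P=lambda x,y,z:px2w('w13',190+(x+.5)/7-.5,65+(y+.5)/7-.5,z)
for n,p in dict(peg=(279,228,95),Lin=(240,318,49),Lout=(243,410,49),Rin=(371,318,49),Rout=(371,410,49),ptr=(311,368,52),ptr0=(306,320,52),lroot=(295,75,57),lout=(306,305,55)).items(): print(n,P(*p).round(1)[:2],ang(P(*p)))
```

```text
110 [51, 69, 70, 79, 75, 55, 60, 73, 74, 69, 94, 203, 255, 246, 177, 65, 52, 62, 64, 63, 78, 86, 88, 85, 60, 58]
111 [51, 75, 97, 107, 99, 57, 58, 53, 53, 48, 78, 199, 255, 254, 207, 72, 48, 55, 63, 71, 91, 104, 109, 96, 55, 60]
112 [43, 67, 99, 109, 98, 64, 60, 57, 62, 53, 73, 194, 255, 255, 222, 76, 56, 61, 64, 72, 91, 103, 110, 96, 54, 64]
113 [43, 62, 97, 103, 101, 67, 62, 61, 62, 56, 72, 193, 255, 255, 229, 80, 55, 64, 64, 70, 88, 102, 109, 98, 59, 63]
114 [44, 63, 96, 105, 98, 67, 57, 58, 58, 56, 70, 188, 255, 255, 232, 81, 55, 64, 62, 69, 84, 101, 111, 98, 61, 65]
115 [(45, 57, 66), (66, 156, 196), (96, 233, 255), (103, 238, 252), (98, 235, 250), (70, 162, 206), (52, 62, 72), (62, 59, 55), (63, 61, 60), (55, 55, 55), (65, 66, 67), (181, 181, 190), (255, 255, 255), (255, 255, 255), (235, 235, 239), (82, 82, 83), (55, 53, 53), (64, 61, 59), (66, 62, 65), (65, 116, 145), (83, 198, 238), (101, 237, 253), (111, 247, 254), (100, 236, 238), (60, 94, 101), (65, 58, 60)]
116 [56, 65, 97, 101, 97, 72, 52, 60, 61, 56, 59, 176, 255, 255, 241, 87, 54, 64, 66, 60, 75, 102, 109, 100, 60, 66]
[... 279 characters left out ...]
 59, 59, 64, 59, 57, 60, 60, 60, 64, 57, 71, 101, 110, 98, 61, 74]
120 [84, 85, 88, 98, 101, 84, 49, 64, 61, 51, 52, 52, 55, 52, 58, 56, 60, 71, 69, 52, 73, 99, 110, 101, 95, 127]
peg [521.5   8.6] (np.float64(86.0), np.float64(3.2156))
Lin [510.7  19.3] (np.float64(96.7), np.float64(3.0976))
Lout [496.4  18.9] (np.float64(111.0), np.float64(3.1066))
Rin [511.2  -1.8] (np.float64(97.5), np.float64(3.3142))
Rout [496.9  -1.9] (np.float64(111.7), np.float64(3.2936))
ptr [503.3   7.6] (np.float64(104.3), np.float64(3.2124))
ptr0 [510.6   8.4] (np.float64(96.9), np.float64(3.2094))
lroot [545.9   9.7] (np.float64(61.7), np.float64(3.227))
lout [512.8   8.2] (np.float64(94.8), np.float64(3.2135))
```

The pointer sits about 0.7 mm from the gap's middle, with 6 mm of room either side, so another nudge would risk more than it gains. One last scene check.

```bash
python3 -c "
from h import *
s,c=snap('scene','s14');cv2.imwrite('pics/s14z.png',cv2.resize(c['color'][130:350,120:410],None,fx=2.7,fy=2.7,interpolation=cv2.INTER_CUBIC))
print(s['wrist_force'],s['qd'].round(3))
a=cv2.imread('pics/scene0.png').astype(int);d=abs(a-c['color']).max(2)>60
for n,(x0,y0,x1,y1) in dict(stone=(240,218,262,236),jar=(285,178,312,210),punch=(330,212,350,240),pliers=(305,260,400,305),box=(262,295,308,345),tweez=(138,288,218,322),band=(130,255,150,272)).items(): print(n,d[y0:y1,x0:x1].sum())"
```

```text
[ 0.36156569  0.08823583 -0.4320343 ] [ 0.003  0.069 -0.098  0.001 -0.007  0.007]
stone 0
jar 0
punch 0
pliers 0
box 0
tweez 0
band 5
```

View pics/s14z.png

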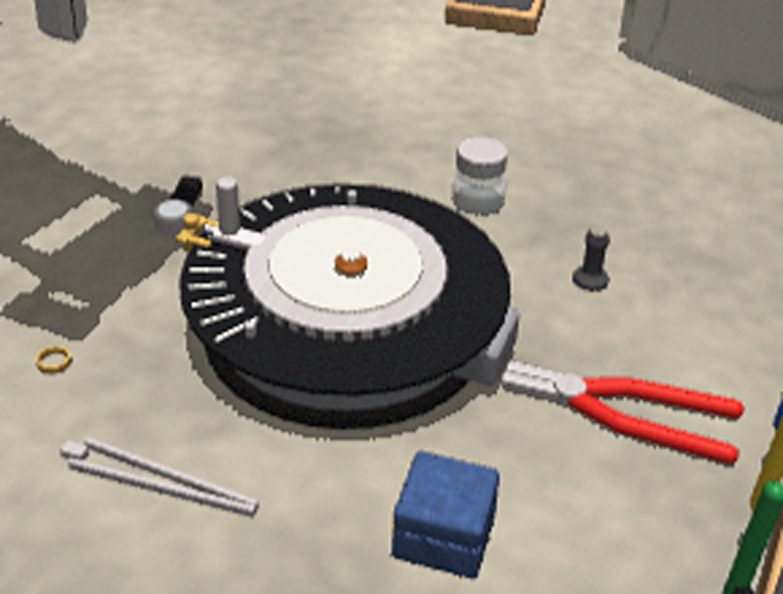

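The scene view shows the lever pointing into the fork at (195,230), the robot clear, and everything else where it was.

```bash
python3 -m jog '[[0,0,0,0,0,0,0],[0,0,0,0,0,0,0]]'; python3 -c "
from h import *
print(order.sign_off())"
```

```text
clock: 13.9
eef_pos: [430.1, -18.6, 188.4]
eef_rot: [-3.142, 0.0, 0.024]
wrist_force: [0.0, 0.9, -0.1]
finger_gap: 0.6
the job is handed in; nothing more can be done
None
```

The iris is set and the job is handed in at about 14 s of the 58 s allowed. With the fingers shut, I pushed the peg counter-clockwise to the open stop. I then lifted over it and pushed it back in three stages, the last two about 0.08 and 0.035 rad, and moved clear.

- **Open stop:** at the stop the force rose to about 20 N with no further movement. The peg measured 4.30 rad, the same as the open-end line.
- **Pointer in the fork:** the last close-up put it about 0.7 mm towards the open side of the gap's middle, with a measuring error of roughly 0.5 mm. I left it there, because another nudge could have overshot. Before the last nudge, the lever angle from the tool pose read about 0.02 rad less than the camera's. I went by the camera.
- **Fork:** its measured angle stayed at 3.20 to 3.21 rad throughout.
- **Stone and bystanders:** the stone, jar, punch, pliers, ring box and tweezers showed no change between the first and last scene images. The finger ring differed by 5 pixels, probably from the arm's shadow nearby. I checked the loupe only by eye, and it looked unmoved.

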